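# Fit the keyed rotor on the mini centrifuge and shut the lid

## Task

Get the mini centrifuge ready to run: set the round eight-place rotor over the spindle, turn it gently until its tabs drop into the keyways of the drive collar, press it down until it is fully home, and then shut the lid. Feel your way and never lean hard on the spindle with the rotor. Leave the strip rotor, the tube rack and the tray where they stand.

Things in the scene. Friction and masses are not known exactly. Their poses are not given: they have to be found in the camera images.
- rotor_center (a point): Round grey eight-place rotor, loose, about 0.14 kg, standing on the worktop: 88 mm across, 68 mm tall, a cone with eight tube pockets and a hub that carries a grip bar. The point is on its axis half-way up, 34 mm over its underside; z up. The cone's top is 8 mm below the point.
- rotor_bar (a point): Centre of the rotor's upright grip bar, 19 mm above rotor_center: 46 mm long along the rotor's x, 16 mm thick along its y, 30 mm tall. Directly under the bar is the 28 mm thick hub; there is free space beside the bar.
- rotor_bore (a point): Mouth of the blind bore in the underside of the rotor's hub, on the axis, 24 mm below rotor_center. The bore is 16 mm wide and 28 mm deep. Round it four tabs point down, at the rotor's +x, +y, -x and -y, 10 to 19 mm from the axis, each 6 mm wide and reaching 7 mm below this point (but not below the rotor's outer rim).
- spindle_tip (a point): Top of the steel spindle in the well of the open light-grey mini centrifuge (fixed, 196 x 176 mm, rim 75 mm high). x points from the front panel to the lid hinge, z up. The spindle is 14.5 mm thick, its last 9 mm tapered. It may stand at any angle, which is not given: look or feel. It drags (0.12 N m). Keep the push on the rotor under 20 N; all contact forces on it together must stay below 50 N.
- collar_top (a point): Centre of the top of the drive collar round the spindle, 27 mm below spindle_tip. The collar is 40 mm across and has four keyways at right angles, 9.5 mm wide, 9 mm deep. Height of rotor_bore over this point: 7 mm while the tabs ride on the collar, 4.5 to 1.5 mm when they have dropped in and two sprung balls hold the bore, 0 fully home; pressing past the balls takes 6 to 10 N.
- lid_hinge (a point): Middle of the lid's hinge line at the back of the mini centrifuge's rim, 92 mm behind the spindle's axis and 77 mm above the worktop. Same axes as spindle_tip; the hinge runs along y.
- lid (a joint): Lid angle in rad: 0 shut (stop), about 1.6 open at the start. The stiff hinge (0.2 N m) holds the lid where it is left; about 3 N near the front edge moves it. The lid is a clear hood with grey edges, 168 mm wide, reaching 190 mm forward of the hinge and 40.5 mm above it when shut; it goes down fully only over a rotor that is home.
- lid_push (a point): Point on the flat outside of the lid, half-way across, 145 mm from the hinge line and 40.5 mm above it when shut; a good place to push; the flat ends 167 mm from the hinge line. z is the lid's outward normal: up when shut, away from the robot when open.
- rotor: The same rotor; origin on its axis at the underside.
- minifuge: The mini centrifuge; origin at its underside below the spindle.
- strip_rotor_center (a point): The other rotor: grey, oblong, 92 x 83 mm, 22 mm tall, two rows of small wells, no grip bar; loose, to be left alone. Centre, 11 mm up.
- rack_center (a point): Dark grey tube rack, 62 x 180 x 56 mm, with three capped tubes; loose, to be left alone. Centre.
- tray_center (a point): Empty white tray, 78 x 138 x 30 mm; loose, to be left alone. Centre.
Mind the look-alikes: they are no part of the job. What is shaped like the rotor but blue is not meant.

How it is judged:
On the way, in this order (a step that is already met when the one before it is completed fails the run):
1. the rotor's bore is over the spindle while the lid is open (horizontal distance between rotor_center and spindle_tip below 0.006 m and z of rotor_center in the frame of spindle_tip between 0.0005 and 0.022 m and value of joint lid above 0.8 rad), for 0.05 s.
2. the rotor is keyed and fully home (horizontal distance between rotor_center and spindle_tip below 0.003 m and z of rotor_center in the frame of spindle_tip below -0.0015 m and angle between rotor_center's own z axis and vertical below 0.06 rad and value of joint lid above 0.8 rad), for 0.2 s.
At the end, for the whole second after the job is handed in: The round rotor sits fully home on the spindle (rotor centre within 3 mm of the axis and at least 1.5 mm below the height of the spindle's tip; fully home it is 3 mm below), upright within 0.06 rad and at rest; the lid is shut (joint below 0.03 rad) (horizontal distance between rotor_center and spindle_tip below 0.003 m and z of rotor_center in the frame of spindle_tip below -0.0015 m and angle between rotor_center's own z axis and vertical below 0.06 rad and value of joint lid below 0.03 rad and linear speed of rotor below 0.02 m/s); the robot touches nothing.
It fails at once if the rotor bears on the spindle or housing with more than 50 N (contact force between rotor and minifuge above 50 N).
It fails at once if the strip rotor, the tube rack or the tray is moved more than 25 mm (distance of any of strip_rotor_center, rack_center, tray_center from where it was at the start of the episode above 0.025 m).
It also fails if it takes over 67 s, if anything falls off the work surface, if the arm or the gripper's body presses on something with over 40 N, if the wrist force passes 120 N, or if a joint passes its speed limit or range.

## Robot

A 6-joint arm with a two-finger parallel gripper is mounted at the origin on a cart in front of the work surface, level with it; the furniture and walls round the work are solid. World frame = base frame: x ahead of the robot, y to its left, z up, the work surface at z = 0. Lengths are in m, angles in rad, forces in N, time in s.
With the tool pointing down it reaches from about 0.35 to 0.85 m from the base axis. Payload 8.1 kg.
Tool frame: the origin (TCP) lies on the mounting face of the last link; the fingertips stand 173 mm ahead of it and the grasp point (between the pads) lies 155 mm ahead of it; z points along the fingers, y is the line along which they close (so a half turn about z gives the same grasp; the last joint's range is limited). The gripper opens to 85 mm and grips with 20 to 120 N. Pads are 22 mm wide; open, the fingers measure 114 mm over their backs; the gripper's body (76 mm by 85 mm) begins 54 mm behind the grasp point. The pads swing forward as they close: fully open they stand 13 mm farther back than shut.
Start: joints at [1.03, 0.13, 1.488, -0, 1.523, -0.085], TCP at [0.264, 0.539, 0.405] pointing down, gripper open.
Joint ranges: [-2.96, 2.96], [-0.89, 2.26], [0.02, 2.5], [-1.34, 4.48], [0, 2.73], [-2.66, 2.66]. Speed limits (rad/s): [2.39, 2.39, 2.79, 3.14, 3.14, 3.14].

## Interface

Orientations are given as a unit quaternion [w, x, y, z].
In Python, from cell import readout, eyes, arm gives the robot as it stands.
- The arm moves only by the tool jog_arm, never from a script. Its argument "targets" is a list of rows, each a list of 5 numbers: the shift along the tool's x, y, z in cm, then the turn about the tool's z in degrees, then the opening in per cent of the stroke, from 0 (shut) to 100 (fully open). In form: [[dx, dy, dz, twist, jaw], ...]. A call has 1 to 20 rows; each row shifts and turns the commanded pose from where the row before left it, along the tool's axes as they then stand; what a row does not reach is not made up. A row lasts 1/10 s, in which the tool goes at most 50 mm and 8.59 degrees, less where a joint would pass 70% of its speed; a pose out of reach is approached as far as the arm can. A call is refused whole if a number of a shift passes 5 or a number of a turn 8.59, either way. A call with a gripper value outside its range is refused whole. The fingers move at their own pace and stop on an object; "squeeze" is the grip in N (left out, the last holds). Time passes only in rows, so rows that do not move let the fingers close. It gives the time, the measured TCP pose, the force, the opening and the grip force at its end, in the units of the state.
- readout.get_state(): the state, without advancing time (a new reading comes with each control period).
- eyes.read_camera(name): name is "scene" or "top" or "wrist"; returns a dict with "pixels" (420x560x3 uint8, red, green, blue), "fx", "fy", "cx", "cy" (pixels), "eye" and "attitude" of the camera in the world. Camera axes: x right, y down, z forward; pixel columns grow to the right and rows downward; lengths in m; the calibration is good to about 2 mm. A picture is of the moment at which its call begins. There is no depth.
- arm.sign_off(): hands the job in; it is judged then, once.
The state is a dict: "t": time; "qpos": joint angles; "qd": joint speeds; "joint_efforts": joint torques, N m; "position": TCP position; "tool_rot": TCP orientation; "contact_force": force on the tool from outside, world axes, zero at the start; "wrist_torque": the same for the moment, N m; "width": finger opening in m; "grip_force": force on a finger pad.
Only numpy, scipy, OpenCV 4.12 (cv2) and the standard library are available. Lean on these libraries where they do the work, as an engineer would, in place of code of your own. Each camera call takes 0.05 s, during which the arm holds its last target. There are 200 camera calls.

## Working session

There is one attempt and no reset: what is moved stays moved. The work goes in short steps, Python scripts to look and compute and a tool call to move; the robot and the scene stay as the last step left them, time stands still between calls to the robot, and variables do not carry over. Pictures are saved under pics/ and viewed, at most 10 in all, crops included, and the job is handed in when it is done.

Besides the shell and the picture viewer there is one more tool, called after ">>>" as name(argument=value, ...), one argument or row to a line, values as JSON. jog_arm: Moves the arm, as the interface text tells. Its arguments: {"type":"object","properties":{"targets":{"type":"array","items":{"type":"array","items":{"type":"number"}}},"squeeze":{"type":"number"}},"required":["targets"]}

```bash
mkdir -p pics
cat > h.py <<'E'
import numpy as np, cv2
from scipy.spatial.transform import Rotation as R
from cell import readout, eyes, arm
def rot(q): return R.from_quat(np.roll(np.array(q,float),-1))
def snap(name,fn,crop=None,scale=1):
    c=eyes.read_camera(name); im=c['pixels'][:,:,::-1].copy()
    if crop: x0,y0,x1,y1=crop; im=im[y0:y1,x0:x1]
    if scale!=1: im=cv2.resize(im,None,fx=scale,fy=scale,interpolation=cv2.INTER_CUBIC)
    cv2.imwrite('pics/'+fn,im); np.save('pics/'+fn+'.npy',{k:v for k,v in c.items()},allow_pickle=True); return c
def load(fn): return np.load('pics/'+fn+'.npy',allow_pickle=True).item()
def camrot(c):
    a=np.array(c['attitude'],float); return R.from_matrix(a) if a.shape==(3,3) else rot(a)
def ray(c,u,v):
    return camrot(c).apply([(u-c['cx'])/c['fx'],(v-c['cy'])/c['fy'],1.])
def atz(c,u,v,z):
    d=ray(c,u,v); e=np.array(c['eye']); return e+d*(z-e[2])/d[2]
def proj(c,p):
    q=camrot(c).inv().apply(np.array(p)-np.array(c['eye'])); return c['fx']*q[...,0]/q[...,2]+c['cx'],c['fy']*q[...,1]/q[...,2]+c['cy']
def tri(obs):
    A=np.zeros((3,3));b=np.zeros(3)
    for c,u,v in obs:
        d=ray(c,u,v);d/=np.linalg.norm(d);M=np.eye(3)-np.outer(d,d);A+=M;b+=M@np.array(c['eye'])
    return np.linalg.solve(A,b)
E
python3 - <<'E'
from h import *
c=snap('top','top0.png'); s=snap('scene','scene0.png')
for k in (c,s): print(k['eye'],k['attitude'],k['fx'],k['cx'],k['cy'])
print(readout.get_state())
a=cv2.imread('pics/top0.png')
E
```

```text
[ 0.35605439 -0.17182342  1.70793565] [ 0.0281819  -0.69827306  0.71473712 -0.02777332] 415.8647454520571 285.3511924736937 207.8708713667678
[-0.366308   -0.65487102  1.24360793] [-0.30259754  0.81471878 -0.4597853   0.18238837] 398.0026282555841 286.51689350179873 217.04999663505265
{'t': 0.1, 'qpos': array([ 1.02962959e+00,  1.31110648e-01,  1.48917549e+00, -3.56277652e-06,
        1.52298239e+00, -8.53983969e-02]), 'qd': array([-0.00012059, -0.00068433, -0.00317108, -0.00136612,  0.00044939,
       -0.00042647]), 'joint_efforts': array([ 1.02745445e-03, -5.70956755e+01, -5.01935649e+01, -2.33518458e-04,
        8.39673827e-03, -3.74583249e-05]), 'position': array([0.26396664, 0.53859002, 0.40373133]), 'tool_rot': array([-2.56545445e-04,  2.25916740e-01,  9.74146254e-01, -7.97700835e-04]), 'contact_force': array([ 0.17033287, -0.95666831,  0.03068779]), 'wrist_torque': array([ 0.07610094, -0.00377887, -0.02214324]), 'grip_force': 0.0, 'width': 0.08564008522814108}
```

View pics/top0.png

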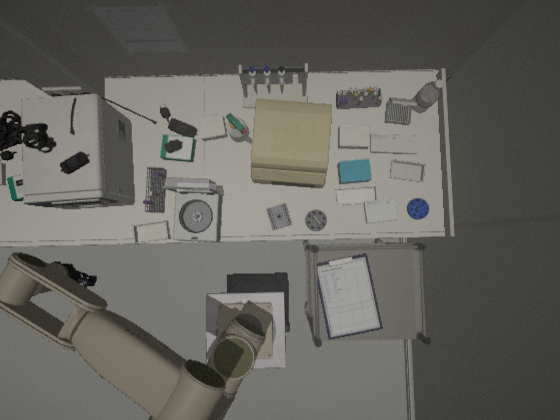

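View pics/scene0.png

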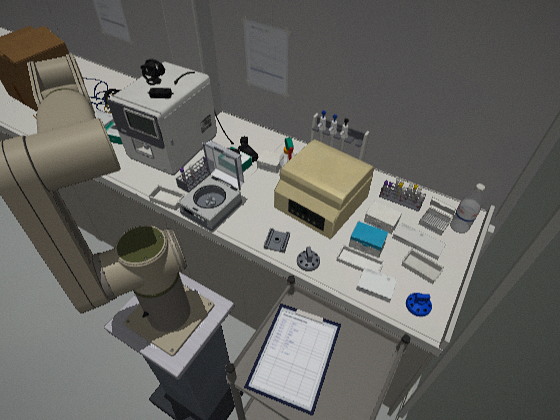

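The top view shows the grey round rotor at (316,220), the strip rotor at (279,216), the minifuge spindle near (196,215), the lid standing up at (190,186), the rack at (155,190) and the tray at (152,232). The blue look-alike is at (418,208).

Run:
```python
from h import *
t=load('top0.png');s=load('scene0.png')
print('rotor',atz(t,316,220,.06),atz(s,308,258,.04)); print('spindle',atz(t,196,215,.07),atz(s,211,201,.06))
print('hinge',atz(t,190,191,.077)); 
for n,p in dict(strip=(279,216,.02),tray=(152,232,.03),rack=(155,190,.05)).items(): print(n,atz(t,*p))
a=t['pixels'][:,:,::-1]; b=s['pixels'][:,:,::-1]
A=cv2.resize(a[175:245,165:235],(420,420),interpolation=cv2.INTER_CUBIC)
B=cv2.resize(a[195:245,290:340],(380,380),interpolation=cv2.INTER_CUBIC)
B=cv2.copyMakeBorder(B,0,40,0,0,0)
cv2.imwrite('pics/c1.png',np.hstack([A,B]))
```

```text
rotor [ 0.43569403 -0.29277565  0.06      ] [ 0.4249329  -0.30378575  0.04      ]
spindle [0.46599547 0.18083239 0.07      ] [0.45443776 0.16589582 0.06      ]
hinge [0.56101523 0.20242188 0.077     ]
strip [ 0.4574023  -0.14582219  0.02      ]
tray [0.40416472 0.36724171 0.03      ]
rack [0.57174164 0.34912555 0.05      ]
```

View pics/c1.png

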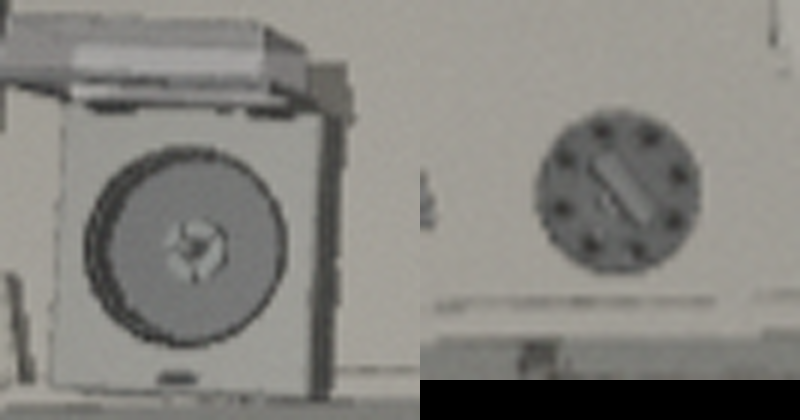

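```bash
cat >> h.py <<'E'
def plan(goals,start=None):
    """goals: list of (x,y,z,yaw_deg of tool y,nrows); prints tool-axis rows"""
    if start is None:
        s=readout.get_state(); m=rot(s['tool_rot']).as_matrix(); p=np.array(s['position']); yaw=np.degrees(np.arctan2(m[1,1],m[0,1]))
    else: p=np.array(start[:3]); yaw=start[3]
    print('from',p.round(4),round(yaw,2))
    out=[]
    for g in goals:
        p0=p.copy(); y0=yaw
        for i in range(1,g[4]+1):
            tp=p0+(np.array(g[:3])-p0)*i/g[4]; ty=y0+(g[3]-y0)*i/g[4]
            d=tp-p; a=np.radians(yaw); Y=np.array([np.cos(a),np.sin(a),0]); X=np.array([-np.sin(a),np.cos(a),0])
            # tool x = y cross z, z=-worldz
            X=np.cross(Y,[0,0,-1.])
            r=[round(100*d@X,2),round(100*d@Y,2),round(-100*d[2],2),round(-(ty-yaw),1)]
            p=p+(r[0]*X+r[1]*Y)/100+np.array([0,0,-r[2]/100]); yaw-=r[3]; out.append(r)
    print(out,'end',p.round(4),round(yaw,2))
E
python3 - <<'E'
from h import *
plan([(.42,.15,.404,0,10),(.437,-.293,.404,-48,10)])
E
```

```text
from [0.264  0.5386 0.4037] 63.89
[[np.float64(-3.11), np.float64(-2.8), np.float64(-0.0), np.float64(6.4)], [np.float64(-3.41), np.float64(-2.44), np.float64(-0.01), np.float64(6.4)], [np.float64(-3.65), np.float64(-2.04), np.float64(0.0), np.float64(6.4)], [np.float64(-3.86), np.float64(-1.63), np.float64(-0.0), np.float64(6.4)], [np.float64(-4.02), np.float64(-1.18), np.float64(-0.0), np.float64(6.3)], [np.float64(-4.12), np.float64(-0.74), np.float64(-0.01), np.float64(6.4)], [np.float64(-4.18), np.float64(-0.27), np.float64(0.0), np.float64(6.4)], [np.float64(-4.18), np.float64(0.2), np.float64(-0.0), np.float64(6.4)], [np.float64(-4.14), np.float64(0.66), np.float64(-0.0), np.float64(6.4)], [np.float64(-4.03), np.float64(1.12), np.float64(-0.01), np.float64(6.4)], [np.float64(-4.43), np.float64(0.17), np.float64(0.0), np.float64(4.8)], [np.float64(-4.4), np.float64(0.54), np.float64(0.0), np.float64(4.8)], [np.float64(-4.34), np.float64(0.91), np.float64(0.0), np.float64(4.8)], [np.float64(-4.25), np.float64(1.27), np.float64(0.0), np.float64(4.8)], [np.float64(-4.13), np.float64(1.62), np.float64(0.0), np.float64(4.8)], [np.float64(-3.97), np.float64(1.95), np.float64(0.0), np.float64(4.8)], [np.float64(-3.8), np.float64(2.29), np.float64(0.0), np.float64(4.8)], [np.float64(-3.6), np.float64(2.59), np.float64(0.0), np.float64(4.8)], [np.float64(-3.36), np.float64(2.89), np.float64(0.0), np.float64(4.8)], [np.float64(-3.12), np.float64(3.16), np.float64(0.0), np.float64(4.8)]] end [ 0.437  -0.2931  0.404 ] -48.01
```

>>> jog_arm(
  targets=[
    [-3.1, -2.8, 0, 6.4, 100],
    [-3.4, -2.4, 0, 6.4, 100],
    [-3.6, -2.0, 0, 6.4, 100],
    [-3.9, -1.6, 0, 6.4, 100],
    [-4.0, -1.2, 0, 6.3, 100],
    [-4.1, -0.7, 0, 6.4, 100],
    [-4.2, -0.3, 0, 6.4, 100],
    [-4.2, 0.2, 0, 6.4, 100],
    [-4.1, 0.7, 0, 6.4, 100],
    [-4.0, 1.1, 0, 6.4, 100],
    [0, 0, 0, 0, 100],
    [0, 0, 0, 0, 100],
  ],
)

```text
t: 1.3
position: [0.4205, 0.1511, 0.4044]
tool_rot: [-0.0, 0.708, 0.706, -0.0]
contact_force: [0.0, -0.0, 1.0]
width: 0.0855
grip_force: 0.0
```

Run:
```python
from h import *
c=snap('wrist','w1.png')
print(c['eye'],c['attitude'],c['fx'],c['cx'],c['cy'],proj(c,[.466,.181,.07]))
plan([(.437,-.293,.404,-48,10)])
```

```text
[0.41963102 0.2211655  0.37244139] [ 1.39834287e-01  9.90174000e-01 -1.29101220e-03 -3.94332409e-04] 362.57656945523564 284.5573500601955 204.21937800754924 (np.float64(340.5668285714388), np.float64(149.81020015676594))
from [0.4203 0.1519 0.4044] -0.0
[[np.float64(-4.45), np.float64(0.17), np.float64(0.0), np.float64(4.8)], [np.float64(-4.42), np.float64(0.54), np.float64(0.01), np.float64(4.8)], [np.float64(-4.36), np.float64(0.9), np.float64(0.0), np.float64(4.8)], [np.float64(-4.27), np.float64(1.27), np.float64(0.01), np.float64(4.8)], [np.float64(-4.14), np.float64(1.62), np.float64(-0.0), np.float64(4.8)], [np.float64(-4.0), np.float64(1.96), np.float64(0.0), np.float64(4.8)], [np.float64(-3.82), np.float64(2.29), np.float64(0.01), np.float64(4.8)], [np.float64(-3.61), np.float64(2.61), np.float64(0.0), np.float64(4.8)], [np.float64(-3.38), np.float64(2.89), np.float64(0.0), np.float64(4.8)], [np.float64(-3.13), np.float64(3.17), np.float64(0.01), np.float64(4.8)]] end [ 0.437 -0.293  0.404] -48.0
```

View pics/w1.png

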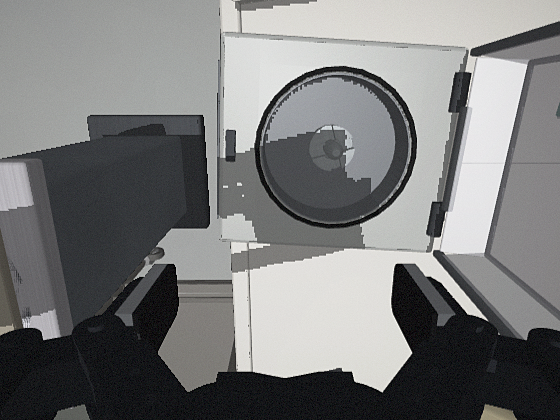

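The wrist view shows the well (centre about (336,147)), with the spindle and slotted collar near (334,149). I will crop it later and go on to the rotor.

>>> jog_arm(
  targets=[
    [-4.4, 0.2, 0, 4.8, 100],
    [-4.4, 0.5, 0, 4.8, 100],
    [-4.4, 0.9, 0, 4.8, 100],
    [-4.3, 1.3, 0, 4.8, 100],
    [-4.1, 1.6, 0, 4.8, 100],
    [-4.0, 2.0, 0, 4.8, 100],
    [-3.8, 2.3, 0, 4.8, 100],
    [-3.6, 2.6, 0, 4.8, 100],
    [-3.4, 2.9, 0, 4.8, 100],
    [-3.1, 3.2, 0, 4.8, 100],
    [0, 0, 0, 0, 100],
    [0, 0, 0, 0, 100],
  ],
)

```text
t: 2.55
position: [0.4386, -0.2923, 0.404]
tool_rot: [-0.001, 0.933, 0.359, -0.0]
contact_force: [-0.3, 0.7, -0.8]
width: 0.0853
grip_force: 0.0
```

Run:
```python
from h import *
c=snap('wrist','w2.png')
u,v=proj(c,np.array([.437,-.293,.053])); print(u,v,readout.get_state()['position'])
u=int(u);v=int(v)
im=c['pixels'][:,:,::-1]; x0,y0=max(0,u-90),max(0,v-90)
B=cv2.resize(im[y0:y0+180,x0:x0+180],(400,400),interpolation=cv2.INTER_CUBIC)
w=load('w1.png')['pixels'][:,:,::-1]
A=cv2.resize(w[110:190,295:375],(400,400),interpolation=cv2.INTER_CUBIC)
cv2.imwrite('pics/c2.png',np.hstack([A,B])); print(x0,y0)
```

```text
285.24107575889815 182.03300231148586 [ 0.43859308 -0.29154445  0.40419753]
195 92
```

View pics/c2.png

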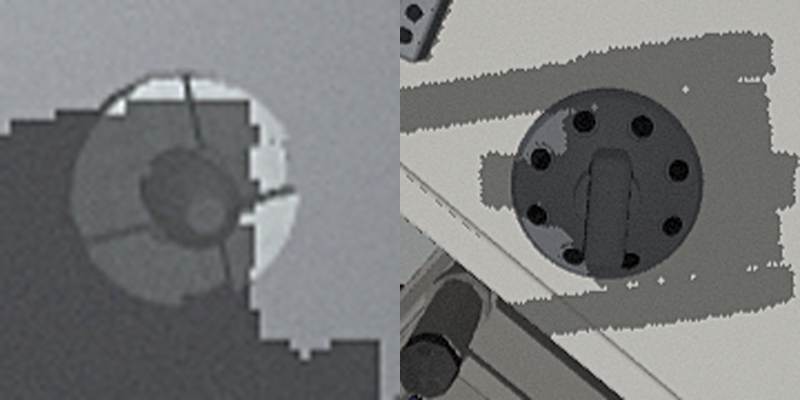

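Left crop: collar centre at wrist pixel (332,147.6), spindle tip at (336.4,152.4), and keyways running about 13° off the image axes. Right crop: rotor disc centre at wrist pixel (288,174), with the bar nearly vertical in the image, so it is almost aligned with the tool's x.

Run:
```python
from h import *
c=load('w2.png'); f=lambda x,y:((x-400)/2.2222+195,y/2.2222+92)
print('disc',atz(c,*f(607.5,183),.010),atz(c,*f(607.5,183),.02))
for z in (.02,):
  L,Rr=atz(c,*f(512,183),z),atz(c,*f(703,183),z); print('dia',np.linalg.norm(L-Rr))
a=atz(c,*f(611,155),.068);b=atz(c,*f(606,265),.068); print('bar pts',a,b,'ang',np.degrees(np.arctan2(*(a-b)[[1,0]])))
print('bar mid',atz(c,*f(610,205),.068))
w=load('w1.png'); g=lambda x,y:(295+x/5,110+y/5)
for h in (.06,.065,.07,.075,.08): print(h,atz(w,*g(207,212),h),atz(w,*g(185,188),h-.027))
t=load('top0.png');print('top tip',atz(t,197.5,215.8,.07))
z=.045
P=[atz(w,*g(*q),z) for q in ((186,75),(231,292),(88,241),(297,188))]
print(np.degrees(np.arctan2(*(P[0]-P[1])[[1,0]])),np.degrees(np.arctan2(*(P[3]-P[2])[[1,0]])))
print('ring dia',np.linalg.norm(atz(w,*g(70,188),z)-atz(w,*g(299,188),z)))
```

```text
disc [ 0.43794367 -0.29644215  0.01      ] [ 0.43937429 -0.29503107  0.02      ]
dia 0.08483407223838961
bar pts [ 0.45514203 -0.28198231  0.068     ] [ 0.42145865 -0.30992876  0.068     ] ang 39.681840246075154
bar mid [ 0.44048414 -0.29478241  0.068     ]
0.06 [0.46403388 0.17745602 0.06      ] [0.46360405 0.17816282 0.033     ]
0.065 [0.4633233 0.1781555 0.065    ] [0.46295633 0.17879626 0.038     ]
0.07 [0.46261273 0.17885499 0.07      ] [0.4623086  0.17942969 0.043     ]
0.075 [0.46190215 0.17955447 0.075     ] [0.46166087 0.18006312 0.048     ]
0.08 [0.46119157 0.18025395 0.08      ] [0.46101315 0.18069656 0.053     ]
top tip [0.46269426 0.17493244 0.07      ]
103.78559520154003 14.210091563046545
ring dia 0.04118692497842289
```

Run:
```python
from h import *
plan([(.439,-.2955,.404,-50.3,1),(.439,-.2955,.209,-50.3,1)])
```

```text
from [ 0.4386 -0.2915  0.4042] -47.87
[[np.float64(-0.24), np.float64(0.32), np.float64(0.02), np.float64(2.4)], [np.float64(0.0), np.float64(0.0), np.float64(19.5), np.float64(0.0)]] end [ 0.439  -0.2955  0.209 ] -50.27
```

>>> jog_arm(
  targets=[
    [-0.25, 0.3, 0, 2.4, 100],
    [0, 0, 4, 0, 100],
    [0, 0, 4, 0, 100],
    [0, 0, 4, 0, 100],
    [0, 0, 3.5, 0, 60],
    [0, 0, 2.5, 0, 50],
    [0, 0, 1.5, 0, 50],
    [0, 0, 0, 0, 50],
    [0, 0, 0, 0, 0],
    [0, 0, 0, 0, 0],
    [0, 0, 0, 0, 0],
    [0, 0, 0, 0, 0],
    [0, 0, 0, 0, 0],
    [0, 0, 0, 0, 0],
  ],
  squeeze=60,
)

```text
t: 4.0
position: [0.4391, -0.2972, 0.2119]
tool_rot: [0.001, 0.941, 0.339, 0.001]
contact_force: [0.8, 2.3, 7.9]
width: 0.0149
grip_force: 60.5
```

>>> jog_arm(
  targets=[
    [0, 0, -1, 0, 0],
    [0, 0, -3, 0, 0],
    [0, 0, -4, 0, 0],
    [0, 0, -4, 0, 0],
    [0, 0, -3, 0, 0],
    [0, 0, 0, 0, 0],
    [0, 0, 0, 0, 0],
  ],
)

```text
t: 4.7
position: [0.4381, -0.2969, 0.361]
tool_rot: [0.001, 0.941, 0.339, 0.001]
contact_force: [-0.5, 0.4, -1.4]
width: 0.0151
grip_force: 59.4
```

Run:
```python
from h import *
c=snap('wrist','w3.png'); s=readout.get_state(); print(s['position'],s['contact_force'],s['width'],s['grip_force'])
R0=rot(s['tool_rot']); 
print('rel cam eye in tool',R0.inv().apply(np.array(c['eye'])-s['position']))
im=c['pixels'][:,:,::-1].copy()
cv2.imwrite('pics/w3b.png',cv2.resize(im[90:390,140:420],None,fx=2,fy=2,interpolation=cv2.INTER_CUBIC))
p=s['position']; print(proj(c,p-[0,0,.155]))
plan([(.462,.179,.36,14,12)])
```

```text
[ 0.43778705 -0.29657712  0.35936028] [ 0.52808472 -0.01361731 -2.72695829] 0.015210036872566848 59.43505346775055
rel cam eye in tool [0.06948734 0.0001229  0.03024592]
(np.float64(283.57621060399765), np.float64(288.3247078161493))
from [ 0.4378 -0.2966  0.3594] -50.42
[[np.float64(2.68), np.float64(-2.93), np.float64(-0.01), np.float64(-5.4)], [np.float64(2.94), np.float64(-2.66), np.float64(-0.0), np.float64(-5.3)], [np.float64(3.18), np.float64(-2.37), np.float64(-0.01), np.float64(-5.4)], [np.float64(3.39), np.float64(-2.07), np.float64(-0.0), np.float64(-5.4)], [np.float64(3.56), np.float64(-1.74), np.float64(-0.01), np.float64(-5.3)], [np.float64(3.72), np.float64(-1.41), np.float64(-0.0), np.float64(-5.4)], [np.float64(3.82), np.float64(-1.04), np.float64(-0.01), np.float64(-5.4)], [np.float64(3.91), np.float64(-0.69), np.float64(-0.0), np.float64(-5.3)], [np.float64(3.96), np.float64(-0.32), np.float64(-0.01), np.float64(-5.4)], [np.float64(3.97), np.float64(0.06), np.float64(-0.0), np.float64(-5.4)], [np.float64(3.94), np.float64(0.43), np.float64(-0.01), np.float64(-5.4)], [np.float64(3.89), np.float64(0.79), np.float64(-0.0), np.float64(-5.3)]] end [0.462 0.179 0.36 ] 13.98
```

View pics/w3b.png

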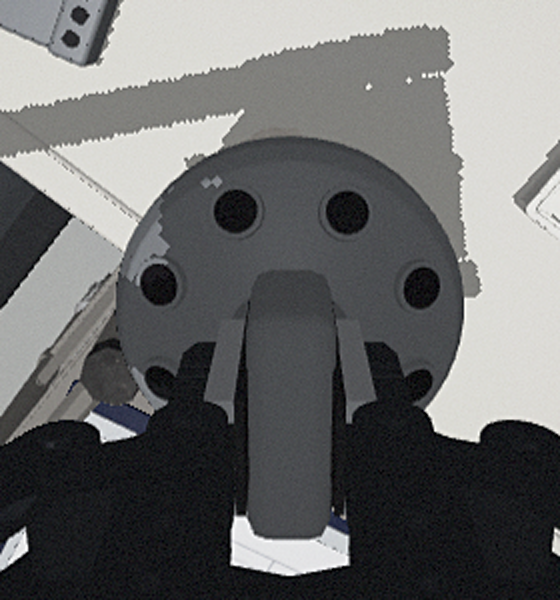

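The rotor is held squarely. The bar's top face runs from about crop (290,316) to (290,540), and the rim spans x 117 to 465 with its top at y 137.

Run:
```python
from h import *
c=load('w3.png'); p=np.array([.4379,-.2967,.360]); R0=rot([0.001,.941,.339,.001])
g=lambda x,y:(140+x/2,90+y/2)
tl=lambda q:(R0.inv().apply(q-p)*1000).round(1)
for z in (.144,.146): print(z,tl(atz(c,*g(290,316),.36-z)),tl(atz(c,*g(290,540),.36-z)))
for dz in (.190,.200,.210): print('rim',dz,tl(atz(c,*g(291,137),.36-dz)),tl(atz(c,*g(117,300),.36-dz)),tl(atz(c,*g(465,300),.36-dz)))
# pockets symmetrical pair
for z in (.186,): print('pk',[tl(atz(c,*g(*q),.36-z)) for q in ((236,211),(346,211),(160,284),(421,286))])
```

```text
0.144 [ 21.4  -0.  144. ] [-2.33e+01 -1.00e-01  1.44e+02]
0.146 [ 20.6  -0.  146. ] [-2.49e+01 -1.00e-01  1.46e+02]
rim 0.19 [ 44.4   0.3 190.1] [  6.  -40.6 189.9] [  5.8  41.2 190.1]
rim 0.2 [ 42.8   0.3 200.1] [  2.1 -43.1 199.9] [  1.8  43.8 200.1]
rim 0.21 [ 41.3   0.3 210.1] [ -1.9 -45.7 209.9] [ -2.2  46.4 210.1]
pk [array([ 28.6, -11.9, 186. ]), array([ 28.6,  12.4, 186.1]), array([ 11.5, -29.5, 185.9]), array([ 10.9,  29.9, 186.1])]
```

>>> jog_arm(
  targets=[
    [2.7, -2.9, 0, -5.4, 0],
    [2.9, -2.7, 0, -5.3, 0],
    [3.2, -2.4, 0, -5.4, 0],
    [3.4, -2.1, 0, -5.4, 0],
    [3.6, -1.7, 0, -5.3, 0],
    [3.7, -1.4, 0, -5.4, 0],
    [3.8, -1.0, 0, -5.4, 0],
    [3.9, -0.7, 0, -5.3, 0],
    [4.0, -0.3, 0, -5.4, 0],
    [4.0, 0.1, 0, -5.4, 0],
    [3.9, 0.4, 0, -5.4, 0],
    [3.9, 0.8, 0, -5.3, 0],
    [0, 0, 0, 0, 0],
    [0, 0, 0, 0, 0],
  ],
)

```text
t: 6.15
position: [0.4621, 0.1799, 0.3577]
tool_rot: [-0.001, 0.615, 0.788, -0.002]
contact_force: [-0.6, 0.2, -1.2]
width: 0.0155
grip_force: 59.3
```

>>> jog_arm(
  targets=[
    [0, 0, 2, 0, 0],
    [0, 0, 2.5, 0, 0],
    [0, 0, 1.5, 0, 0],
    [0, 0, 0.5, 0, 0],
    [0, 0, 0, 0, 0],
    [0, 0, 0, 0, 0],
  ],
)

```text
t: 6.75
position: [0.4633, 0.1791, 0.2956]
tool_rot: [0.0, 0.616, 0.788, 0.0]
contact_force: [0.4, 0.2, -1.3]
width: 0.015
grip_force: 59.4
```

Run:
```python
from h import *
c=snap('scene','s2.png'); s=readout.get_state(); print(s['position'],s['contact_force'])
im=c['pixels'][:,:,::-1]; A=cv2.resize(im[120:240,150:270],(480,480),interpolation=cv2.INTER_CUBIC); cv2.imwrite('pics/s2b.png',A)
p=s['position'];a=np.radians(14);X=np.array([-np.sin(a),np.cos(a),0])
for z in (.178,.212): print('rotor axis px',[(v) for v in proj(c,p-X*.001-[0,0,z])])
for z in (.07,.075): print('tip px',proj(c,[.4622,.1793,z]))
```

```text
[0.46345361 0.17920562 0.29590645] [-0.09107268 -0.10846665 -2.00865048]
rotor axis px [np.float64(208.18872594280657), np.float64(188.4065497146551)]
rotor axis px [np.float64(209.2648650021487), np.float64(194.38150840094164)]
tip px (np.float64(209.2608066205793), np.float64(196.89595565331774))
tip px (np.float64(209.10562675872774), np.float64(196.04022040310463))
```

View pics/s2b.png

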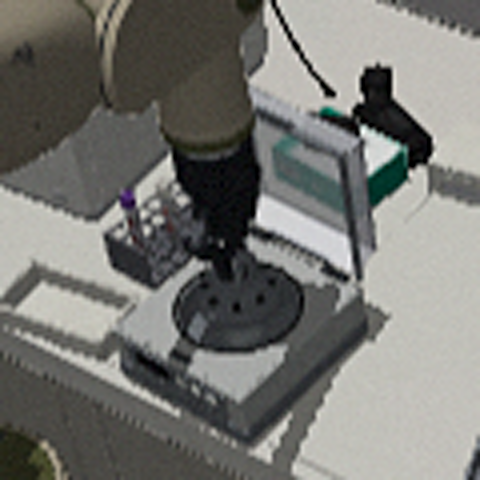

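The scene view shows the rotor centred over the well with the lid open behind it, clear of everything. Now I'll descend gently.

>>> jog_arm(
  targets=[
    [0.06, -0.05, 0.4, 0, 0],
    [0, 0, 0.4, 0, 0],
    [0, 0, 0.4, 0, 0],
    [0, 0, 0, 0, 0],
    [0, 0, 0, 0, 0],
  ],
)

```text
t: 7.3
position: [0.4622, 0.1798, 0.2825]
tool_rot: [-0.0, 0.616, 0.788, -0.0]
contact_force: [-0.0, 0.6, -1.4]
width: 0.0148
grip_force: 59.4
```

>>> jog_arm(
  targets=[
    [0, 0, 0.3, 0, 0],
    [0, 0, 0.3, 0, 0],
    [0, 0, 0, 0, 0],
    [0, 0, 0, 0, 0],
  ],
)

```text
t: 7.7
position: [0.4622, 0.1797, 0.2765]
tool_rot: [-0.0, 0.616, 0.788, -0.0]
contact_force: [-0.7, 1.0, -1.4]
width: 0.0154
grip_force: 59.4
```

>>> jog_arm(
  targets=[
    [0, 0, 0.3, 0, 0],
    [0, 0, 0, 0, 0],
    [0, 0, 0, 0, 0],
  ],
)

```text
t: 8.0
position: [0.4622, 0.1798, 0.2736]
tool_rot: [-0.0, 0.616, 0.788, -0.0]
contact_force: [-0.4, -0.4, -1.5]
width: 0.0153
grip_force: 59.4
```

>>> jog_arm(
  targets=[
    [0, 0, 0.3, 0, 0],
    [0, 0, 0, 0, 0],
    [0, 0, 0, 0, 0],
  ],
)

```text
t: 8.3
position: [0.4623, 0.1801, 0.2708]
tool_rot: [-0.0, 0.616, 0.788, 0.0]
contact_force: [-0.0, 3.8, -0.5]
width: 0.015
grip_force: 59.5
```

>>> jog_arm(
  targets=[
    [0, 0, 0.3, 0, 0],
    [0, 0, 0, 0, 0],
    [0, 0, 0, 0, 0],
  ],
)

```text
t: 8.6
position: [0.4621, 0.1802, 0.2674]
tool_rot: [-0.0, 0.616, 0.788, 0.0]
contact_force: [-0.8, 5.9, -1.9]
width: 0.0151
grip_force: 59.4
```

>>> jog_arm(
  targets=[
    [0, 0, 0.3, 0, 0],
    [0, 0, 0, 0, 0],
    [0, 0, 0, 0, 0],
  ],
)

```text
t: 8.9
position: [0.4621, 0.1802, 0.2643]
tool_rot: [-0.001, 0.616, 0.788, 0.0]
contact_force: [-1.0, 6.0, -0.8]
width: 0.0149
grip_force: 59.3
```

>>> jog_arm(
  targets=[
    [0.1, 0.01, 0, 0, 0],
    [0, 0, 0, 0, 0],
    [0, 0, 0, 0, 0],
  ],
)

```text
t: 9.2
position: [0.462, 0.1807, 0.2644]
tool_rot: [-0.0, 0.616, 0.788, -0.0]
contact_force: [0.0, 2.8, -2.4]
width: 0.015
grip_force: 59.3
```

>>> jog_arm(
  targets=[
    [0, 0, 0.3, 0, 0],
    [0, 0, 0, 0, 0],
    [0, 0, 0, 0, 0],
  ],
)

```text
t: 9.5
position: [0.462, 0.1807, 0.2614]
tool_rot: [-0.0, 0.616, 0.788, -0.0]
contact_force: [-0.8, 3.2, -3.9]
width: 0.0154
grip_force: 59.1
```

>>> jog_arm(
  targets=[
    [0.08, 0.01, 0.3, 0, 0],
    [0, 0, 0, 0, 0],
    [0, 0, 0, 0, 0],
  ],
)

```text
t: 9.8
position: [0.4621, 0.1814, 0.2586]
tool_rot: [0.0, 0.616, 0.788, -0.0]
contact_force: [1.3, 0.5, -2.1]
width: 0.0151
grip_force: 59.4
```

>>> jog_arm(
  targets=[
    [0, 0, 0.3, 0, 0],
    [0, 0, 0, 0, 0],
    [0, 0, 0, 0, 0],
  ],
)

```text
t: 10.1
position: [0.462, 0.1814, 0.2554]
tool_rot: [0.0, 0.616, 0.788, -0.0]
contact_force: [0.8, -0.3, -2.6]
width: 0.0152
grip_force: 59.2
```

>>> jog_arm(
  targets=[
    [0, 0, 0.2, 0, 0],
    [0, 0, 0, 0, 0],
    [0, 0, 0, 0, 0],
  ],
)

```text
t: 10.4
position: [0.4623, 0.1815, 0.2549]
tool_rot: [0.0, 0.616, 0.788, 0.0]
contact_force: [-4.2, -2.7, 10.0]
width: 0.0155
grip_force: 61.0
```

>>> jog_arm(
  targets=[
    [0, 0, -0.05, 4, 0],
    [0, 0, 0, 0, 0],
    [0, 0, 0, 0, 0],
  ],
)

```text
t: 10.7
position: [0.4622, 0.1816, 0.2549]
tool_rot: [0.0, 0.643, 0.766, 0.0]
contact_force: [-3.5, -1.1, 6.5]
width: 0.0151
grip_force: 60.7
```

Run:
```python
from h import *
s=readout.get_state(); print(s['position'],s['contact_force'],s['wrist_torque'])
```

```text
[0.46217843 0.18158347 0.25487493] [-3.49531081 -1.10705705  6.54896344] [-0.21251185  0.55273259 -0.12041406]
```

>>> jog_arm(
  targets=[
    [0, 0, 0, 4, 0],
    [0, 0, 0, 0, 0],
    [0, 0, 0, 0, 0],
  ],
)

```text
t: 11.0
position: [0.4622, 0.1816, 0.2549]
tool_rot: [0.0, 0.669, 0.743, 0.0]
contact_force: [-3.1, -1.7, 6.3]
width: 0.015
grip_force: 60.6
```

Run:
```python
from h import *
s=readout.get_state(); print(s['position'],s['contact_force'],s['wrist_torque'])
```

```text
[0.46219893 0.18156652 0.2548629 ] [-3.05206226 -1.7156666   6.28420345] [-0.16519686  0.49368611 -0.04025155]
```

>>> jog_arm(
  targets=[
    [0, 0, 0, 4, 0],
    [0, 0, 0, 4, 0],
    [0, 0, 0, 0, 0],
    [0, 0, 0, 0, 0],
  ],
)

```text
t: 11.4
position: [0.4623, 0.1816, 0.2549]
tool_rot: [0.0, 0.719, 0.695, 0.0]
contact_force: [-1.8, -1.3, 5.9]
width: 0.0148
grip_force: 60.5
```

Run:
```python
from h import *
s=readout.get_state(); print(s['position'],s['contact_force'],s['wrist_torque'])
```

```text
[0.46227243 0.18155658 0.25489673] [-1.84823527 -1.26707455  5.85717026] [-0.19467591  0.42177632 -0.03312093]
```

>>> jog_arm(
  targets=[
    [0, 0, 0, -5, 0],
    [0, 0, 0, -5, 0],
    [0, 0, 0, 0, 0],
    [0, 0, 0, 0, 0],
  ],
)

```text
t: 11.8
position: [0.4623, 0.1816, 0.2549]
tool_rot: [0.0, 0.656, 0.755, 0.0]
contact_force: [-2.5, -0.7, 5.5]
width: 0.015
grip_force: 60.3
```

Run:
```python
from h import *
s=readout.get_state(); print(s['position'],s['contact_force'],s['wrist_torque'])
```

```text
[0.46227458 0.18159477 0.25488119] [-2.46071646 -0.72624845  5.48559486] [-0.11558177  0.40022649  0.11249132]
```

>>> jog_arm(
  targets=[
    [0, -0.05, 0, -4, 0],
    [0, 0, 0, -4, 0],
    [0, 0, 0, 0, 0],
    [0, 0, 0, 0, 0],
  ],
)

```text
t: 12.2
position: [0.4618, 0.1815, 0.2549]
tool_rot: [0.0, 0.601, 0.799, 0.0]
contact_force: [-1.3, -0.2, 5.4]
width: 0.0149
grip_force: 60.2
```

Run:
```python
from h import *
s=readout.get_state(); print(s['position'],s['contact_force'],s['wrist_torque'])
```

```text
[0.46183838 0.18154312 0.25489434] [-1.2835336  -0.24286347  5.42248526] [-0.12589215  0.26951803  0.03102243]
```

>>> jog_arm(
  targets=[
    [0, 0, 0, -4, 0],
    [0, 0, 0, -4, 0],
    [0, 0, 0, 0, 0],
    [0, 0, 0, 0, 0],
  ],
)

```text
t: 12.6
position: [0.4618, 0.1816, 0.2549]
tool_rot: [0.0, 0.544, 0.839, 0.0]
contact_force: [-3.1, -0.7, 5.4]
width: 0.0151
grip_force: 60.3
```

Run:
```python
from h import *
s=readout.get_state(); print(s['position'],s['contact_force'],s['wrist_torque'])
```

```text
[0.46175519 0.18156634 0.25489252] [-3.06502389 -0.67728046  5.42108981] [-0.10082193  0.41227441  0.0553987 ]
```

>>> jog_arm(
  targets=[
    [0.0, -0.05, 0, 0, 0],
    [0, 0, 0, 5, 0],
    [0, 0, 0, 5, 0],
    [0, 0, 0, 5, 0],
    [0, 0, 0, 5, 0],
  ],
)

```text
t: 13.1
position: [0.4616, 0.1815, 0.2549]
tool_rot: [0.0, 0.683, 0.73, 0.001]
contact_force: [0.8, -0.7, 3.3]
width: 0.0151
grip_force: 59.9
```

Run:
```python
from h import *
s=readout.get_state(); print(s['position'],s['contact_force'],s['wrist_torque'],s['joint_efforts'][5])
```

```text
[0.46159014 0.18145725 0.25489386] [ 0.81301979 -0.71436809  3.32443533] [ 0.05995911 -0.13550732  0.09970947] -1.7042620852589607
```

>>> jog_arm(
  targets=[
    [0, 0, 0, 5, 0],
  ],
)

```text
t: 13.2
position: [0.4616, 0.1815, 0.2549]
tool_rot: [0.001, 0.714, 0.7, 0.001]
contact_force: [2.2, 1.1, 3.4]
width: 0.0154
grip_force: 59.8
```

Run:
```python
from h import *
s=readout.get_state(); print(s['position'],s['contact_force'],s['wrist_torque'],s['joint_efforts'][5])
```

```text
[0.46164539 0.18146419 0.25489265] [2.16634613 1.09342238 3.36659245] [ 0.06885914 -0.25505534  0.10890588] -1.703421100974083
```

>>> jog_arm(
  targets=[
    [0, 0, 0, -5, 0],
    [0, 0, 0, -5, 0],
    [0, 0, 0, -4, 0],
    [0, 0, 0.05, 0, 0],
    [0, 0, 0.05, 0, 0],
    [0, 0, 0, 0, 0],
    [0, 0, 0, 0, 0],
  ],
)

```text
t: 13.9
position: [0.4616, 0.1815, 0.2548]
tool_rot: [0.001, 0.622, 0.783, 0.001]
contact_force: [-4.8, -0.7, 13.0]
width: 0.015
grip_force: 61.3
```

Run:
```python
from h import *
s=readout.get_state(); print(s['position'],s['contact_force'],s['wrist_torque'],s['joint_efforts'][5])
```

```text
[0.46160653 0.1815     0.25484196] [-4.81043652 -0.74242731 12.97498847] [-0.17530391  0.84048744  0.12468969] 0.09226199705153704
```

>>> jog_arm(
  targets=[
    [0, 0, -0.06, -4, 0],
    [0, 0, 0, -4, 0],
    [0, 0, 0, -4, 0],
    [0, 0, 0, -4, 0],
    [0, 0, 0, -4, 0],
    [0, 0, 0, 0, 0],
  ],
)

```text
t: 14.5
position: [0.4613, 0.1814, 0.2549]
tool_rot: [0.0, 0.476, 0.88, 0.0]
contact_force: [-4.2, -1.4, 9.1]
width: 0.0153
grip_force: 60.8
```

>>> jog_arm(
  targets=[
    [0, 0, 0, -4, 0],
    [0, 0, 0, -4, 0],
    [0, 0, 0, -4, 0],
    [0, 0, 0, 0, 0],
  ],
)

```text
t: 14.9
position: [0.4612, 0.1814, 0.2548]
tool_rot: [0.0, 0.381, 0.924, 0.0]
contact_force: [-5.3, -0.9, 10.6]
width: 0.0151
grip_force: 61.0
```

>>> jog_arm(
  targets=[
    [0, 0, 0, -4, 0],
    [0, 0, 0, -4, 0],
    [0, 0, 0, -4, 0],
    [0, 0, 0, 0, 0],
  ],
)

```text
t: 15.3
position: [0.4612, 0.1813, 0.2549]
tool_rot: [0.0, 0.283, 0.959, -0.0]
contact_force: [-6.3, -2.1, 11.1]
width: 0.0151
grip_force: 61.1
```

>>> jog_arm(
  targets=[
    [0, 0, 0, -4, 0],
    [0, 0, 0, -4, 0],
    [0, 0, 0, -4, 0],
    [0, 0, 0, 0, 0],
  ],
)

```text
t: 15.7
position: [0.4611, 0.1812, 0.2549]
tool_rot: [-0.0, 0.181, 0.984, -0.0]
contact_force: [-6.3, -2.4, 13.2]
width: 0.0151
grip_force: 61.2
```

>>> jog_arm(
  targets=[
    [0, 0, -0.15, 0, 0],
    [0.08, -0.07, -0.15, 0, 0],
    [0, 0, 0, 0, 0],
    [0, 0, 0, 0, 0],
  ],
)

```text
t: 16.1
position: [0.4601, 0.1809, 0.2569]
tool_rot: [0.0, 0.182, 0.983, -0.0]
contact_force: [-0.2, -0.5, 1.4]
width: 0.015
grip_force: 59.8
```

Run:
```python
from h import *
s=readout.get_state(); print(s['position'],s['contact_force'],s['wrist_torque'],s['joint_efforts'][5])
```

```text
[0.4601017 0.1808945 0.2568647] [-0.2279229  -0.53778486  1.42847972] [-0.12893697  0.0203144  -0.05530168] -0.038331784307956696
```

>>> jog_arm(
  targets=[
    [-0.01, 0.03, 0, 8, 0],
    [0, 0, 0.25, 0, 0],
    [0, 0, 0, 0, 0],
    [0, 0, 0, 0, 0],
  ],
)

```text
t: 16.5
position: [0.4607, 0.1813, 0.2549]
tool_rot: [0.001, 0.248, 0.969, 0.0]
contact_force: [0.5, -1.0, 4.7]
width: 0.0151
grip_force: 60.4
```

>>> jog_arm(
  targets=[
    [0, 0, -0.2, 0, 0],
    [-0.01, 0.03, 0, 8, 0],
    [0, 0, 0.2, 0, 0],
    [0, 0, 0, 0, 0],
    [0, 0, 0, 0, 0],
  ],
)

```text
t: 17.0
position: [0.4608, 0.1814, 0.2549]
tool_rot: [0.0, 0.315, 0.949, 0.0]
contact_force: [-0.2, -1.5, 6.5]
width: 0.0152
grip_force: 60.6
```

>>> jog_arm(
  targets=[
    [0, 0, -0.2, 0, 0],
    [-0.01, 0.03, 0, 8, 0],
    [0, 0, 0.2, 0, 0],
    [0, 0, 0, 0, 0],
    [0, 0, 0, 0, 0],
  ],
)

```text
t: 17.5
position: [0.461, 0.1815, 0.2549]
tool_rot: [0.0, 0.38, 0.925, 0.0]
contact_force: [-1.4, -1.9, 7.7]
width: 0.0149
grip_force: 60.7
```

>>> jog_arm(
  targets=[
    [0, 0, -0.2, 0, 0],
    [-0.01, 0.03, 0, 8, 0],
    [0, 0, 0.2, 0, 0],
    [0, 0, 0, 0, 0],
    [0, 0, 0, 0, 0],
  ],
)

```text
t: 18.0
position: [0.4612, 0.1817, 0.2549]
tool_rot: [0.0, 0.443, 0.896, 0.0]
contact_force: [-2.3, -2.3, 7.4]
width: 0.0149
grip_force: 60.7
```

>>> jog_arm(
  targets=[
    [0, 0, -0.2, 0, 0],
    [-0.02, -0.02, 0, 8, 0],
    [0, 0, 0.17, 0, 0],
    [0, 0, 0, 0, 0],
    [0, 0, 0, 0, 0],
  ],
)

```text
t: 18.5
position: [0.4612, 0.1815, 0.2549]
tool_rot: [0.0, 0.505, 0.863, 0.0]
contact_force: [-0.0, -0.4, 4.7]
width: 0.0149
grip_force: 60.2
```

>>> jog_arm(
  targets=[
    [0, 0, -0.2, 0, 0],
    [-0.02, 0.01, 0, 8, 0],
    [0, 0, 0.2, 0, 0],
    [0, 0, 0, 0, 0],
    [0, 0, 0, 0, 0],
  ],
)

```text
t: 19.0
position: [0.4613, 0.1814, 0.2549]
tool_rot: [0.0, 0.564, 0.826, 0.0]
contact_force: [-0.3, 2.1, 5.2]
width: 0.0151
grip_force: 60.4
```

>>> jog_arm(
  targets=[
    [0, 0, -0.2, 0, 0],
    [-0.02, 0.01, 0, 8, 0],
    [0, 0, 0.2, 0, 0],
    [0, 0, 0, 0, 0],
    [0, 0, 0, 0, 0],
  ],
)

```text
t: 19.5
position: [0.4615, 0.1813, 0.2549]
tool_rot: [0.0, 0.621, 0.784, 0.0]
contact_force: [0.7, 3.3, 5.3]
width: 0.0148
grip_force: 60.3
```

>>> jog_arm(
  targets=[
    [0, 0, -0.2, 0, 0],
    [-0.01, 0.02, 0, 8, 0],
    [0, 0, 0.2, 0, 0],
    [0, 0, 0, 0, 0],
    [0, 0, 0, 0, 0],
  ],
)

```text
t: 20.0
position: [0.4616, 0.1812, 0.2549]
tool_rot: [-0.0, 0.674, 0.739, 0.0]
contact_force: [0.5, 3.2, 4.9]
width: 0.0151
grip_force: 60.4
```

>>> jog_arm(
  targets=[
    [0.07, 0.01, -0.3, 0, 0],
    [0, 0, -0.3, 0, 0],
    [0.01, -0.02, 0, -8, 0],
    [0.01, -0.02, 0, -8, 0],
    [0.01, -0.02, 0, -8, 0],
    [0.01, -0.02, 0, -8, 0],
    [0.01, -0.02, 0, -8, 0],
    [0, 0, 0.3, 0, 0],
    [0, 0, 0, 0, 0],
    [0, 0, 0, 0, 0],
  ],
)

```text
t: 21.0
position: [0.4605, 0.1817, 0.2574]
tool_rot: [0.0, 0.384, 0.923, -0.0]
contact_force: [2.8, -1.7, -0.3]
width: 0.0151
grip_force: 59.9
```

>>> jog_arm(
  targets=[
    [0, 0, 0.1, 0, 0],
    [0, 0, 0, 0, 0],
    [0, 0, 0, 0, 0],
  ],
)

```text
t: 21.3
position: [0.4607, 0.1818, 0.2569]
tool_rot: [0.0, 0.383, 0.924, -0.0]
contact_force: [1.1, -2.2, 3.5]
width: 0.0152
grip_force: 60.4
```

>>> jog_arm(
  targets=[
    [0, 0, 0.1, 0, 0],
    [0, 0, 0, 0, 0],
    [0, 0, 0, 0, 0],
  ],
)

```text
t: 21.6
position: [0.4606, 0.1818, 0.2554]
tool_rot: [0.0, 0.383, 0.924, -0.0]
contact_force: [2.7, -2.1, 0.9]
width: 0.0149
grip_force: 59.9
```

>>> jog_arm(
  targets=[
    [0, 0, 0.05, 0, 0],
    [0, 0, 0, 0, 0],
    [0, 0, 0, 0, 0],
  ],
)

```text
t: 21.9
position: [0.4606, 0.1818, 0.255]
tool_rot: [0.0, 0.383, 0.924, -0.0]
contact_force: [3.2, -2.9, 1.5]
width: 0.0151
grip_force: 60.0
```

>>> jog_arm(
  targets=[
    [0, 0, 0.05, 0, 0],
    [0, 0, 0, 0, 0],
    [0, 0, 0, 0, 0],
  ],
)

```text
t: 22.2
position: [0.4606, 0.1818, 0.2549]
tool_rot: [0.0, 0.383, 0.924, -0.0]
contact_force: [1.9, -3.3, 4.1]
width: 0.015
grip_force: 60.7
```

>>> jog_arm(
  targets=[
    [0, 0, 0.05, 0, 0],
    [0, 0, 0, 0, 0],
    [0, 0, 0, 0, 0],
  ],
)

```text
t: 22.5
position: [0.4607, 0.1818, 0.2549]
tool_rot: [0.0, 0.383, 0.924, -0.0]
contact_force: [0.3, -6.0, 9.1]
width: 0.0154
grip_force: 61.3
```

The stop at TCP z 0.2549 is hard and was reached after a sprung bump about 2 mm above it. So the rotor keyed at the first try, sits home, and the spindle has been turning with it. I'll release, back off and look.

>>> jog_arm(
  targets=[
    [0, 0, -0.08, 0, 0],
    [0, 0, 0, 0, 30],
    [0, 0, 0, 0, 60],
    [0, 0, 0, 0, 60],
    [0, 0, 0, 0, 60],
    [0, 0, -2, 0, 60],
    [0, 0, -4, 0, 60],
    [0, 0, -4, 0, 60],
    [0, 0, -4, 0, 60],
    [0, 0, -1, 0, 60],
    [0, 0, 0, 0, 60],
  ],
  squeeze=60,
)

```text
t: 23.6
position: [0.4611, 0.1821, 0.4072]
tool_rot: [0.002, 0.383, 0.924, 0.001]
contact_force: [-0.4, 0.4, -1.2]
width: 0.0511
grip_force: 0.0
```

Run:
```python
from h import *
c=snap('wrist','w4.png'); s=readout.get_state(); print(s['position'],s['contact_force'],s['width'])
S=np.array([.4615,.1793]); im=c['pixels'][:,:,::-1].copy()
a=np.arctan2(.924,.383)*2-np.pi/2; Y=np.array([np.cos(a),np.sin(a)]); X=np.array([-Y[1],Y[0]])
for base,col in ((.0429,(0,255,0)),(.0499-.0,(0,0,255))):
  for sx,sy in ((1,1),(1,-1),(-1,-1),(-1,1)):
    u,v=proj(c,np.r_[S+X*sx*.023+Y*sy*.008,base+.068]); cv2.circle(im,(int(u),int(v)),2,col,-1)
cv2.imwrite('pics/w4b.png',im)
w=load('w1.png')
h1,h2=atz(w,460,92,.077),atz(w,436,219,.077); print(h1,h2,np.degrees(np.arctan2(*(h1-h2)[[1,0]]))-90)
f1,f2=atz(w,222,35,.075),atz(w,220,238,.075); print('front',f1,f2,np.degrees(np.arctan2(*(f1-f2)[[1,0]]))-90)
```

```text
[0.46058206 0.18200428 0.40494816] [-0.37131886 -0.0100025  -0.60260041] 0.05139821508848848
[0.55608751 0.22658163 0.077     ] [0.54917066 0.12249478 0.077     ] -3.8018685793950198
front [0.37255201 0.26809867 0.075     ] [0.36255487 0.1047459  0.075     ] -3.5021160656832677
```

View pics/w4b.png

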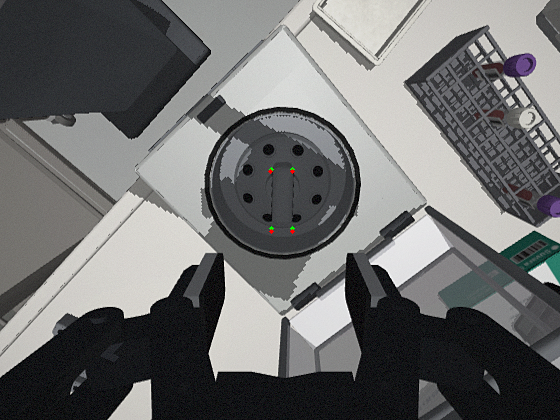

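The picture shows the rotor level and centred in the well, with the bar at (282,200), the fingers clear, and hinge blocks at (396,224) and (303,296). The opening pads may have dragged the bar up slightly. I'll press it down lightly with closed fingertips to make sure it is home and to check its height.

>>> jog_arm(
  targets=[
    [-0.15, -0.1, 3, 0, 0],
    [0, 0, 4, 0, 0],
    [0, 0, 3, 0, 0],
    [0, 0, 1.2, 0, 0],
    [0, 0, 0, 0, 0],
    [0, 0, 0, 0, 0],
  ],
)

```text
t: 24.25
position: [0.4611, 0.1802, 0.2933]
tool_rot: [-0.0, 0.383, 0.924, -0.0]
contact_force: [0.5, 0.0, 0.4]
width: -0.0
grip_force: 0.0
```

>>> jog_arm(
  targets=[
    [0, 0, 0.3, 0, 0],
    [0, 0, 0.2, 0, 0],
    [0, 0, 0, 0, 0],
    [0, 0, 0, 0, 0],
  ],
)

```text
t: 24.65
position: [0.4611, 0.1802, 0.2884]
tool_rot: [0.0, 0.383, 0.924, 0.0]
contact_force: [-1.2, -0.2, -0.4]
width: 0.0001
grip_force: 0.0
```

>>> jog_arm(
  targets=[
    [0, 0, 0.2, 0, 0],
    [0, 0, 0, 0, 0],
    [0, 0, 0, 0, 0],
  ],
)

```text
t: 24.95
position: [0.4608, 0.1801, 0.2858]
tool_rot: [-0.0, 0.383, 0.924, -0.0]
contact_force: [0.5, 0.6, -0.4]
width: 0.0003
grip_force: 0.0
```

>>> jog_arm(
  targets=[
    [0, 0, 0.2, 0, 0],
    [0, 0, 0, 0, 0],
    [0, 0, 0, 0, 0],
  ],
)

```text
t: 25.25
position: [0.4612, 0.1801, 0.2845]
tool_rot: [0.001, 0.383, 0.924, 0.0]
contact_force: [-0.3, -2.1, 4.9]
width: 0.0001
grip_force: 2.6
```

>>> jog_arm(
  targets=[
    [0, 0, 0.1, 0, 0],
    [0, 0, 0, 0, 0],
    [0, 0, 0, 0, 0],
  ],
)

```text
t: 25.55
position: [0.4615, 0.1801, 0.2845]
tool_rot: [0.001, 0.383, 0.924, 0.001]
contact_force: [-2.0, -3.0, 11.7]
width: -0.0001
grip_force: 5.9
```

>>> jog_arm(
  targets=[
    [0, 0, 0.1, 0, 0],
    [0, 0, 0, 0, 0],
    [0, 0, 0, 0, 0],
  ],
)

```text
t: 25.85
position: [0.4618, 0.1802, 0.2844]
tool_rot: [0.001, 0.383, 0.924, 0.001]
contact_force: [-5.8, -3.0, 17.9]
width: 0.0
grip_force: 9.2
```

```bash
python3 - <<'E'
from h import *
np.set_printoptions(suppress=True)
import builtins
H=np.array([.553,.1735,.077]); f=np.radians(-3.65); ex=np.array([np.cos(f),np.sin(f),0])
def T(lx,lz): return H+ex*(lx+.0145)+np.array([0,0,lz+.173])
st=[.4615,.1798,.2830,45]
A=[.4615,.18,.475]; B=T(.085,.225); C=T(.085,.14); 
Yaw=-3.65
class F(float):pass
np.float64.__repr__=lambda s: repr(float(s)) if False else None
E
sed -i 's/r=\[round(100\*d@X,2),round(100\*d@Y,2),round(-100\*d\[2\],2),round(-(ty-yaw),1)\]/r=[round(float(v),k) for v,k in ((100*d@X,1),(100*d@Y,1),(-100*d[2],1),(-(ty-yaw),1))]/' h.py
python3 - <<'E'
from h import *
H=np.array([.553,.1735,.077]); f=np.radians(-3.65); ex=np.array([np.cos(f),np.sin(f),0])
def T(lx,lz): return H+ex*(lx+.0145)+np.array([0,0,lz+.173])
B=T(.085,.225); C=T(.085,.14)
plan([(.4615,.18,.475,-3.65,6),(*B,-3.65,5),(*C,-3.65,3)],start=[.4615,.1798,.2830,45])
g=[]
for th in np.linspace(1.62,-.0,18):
    r=.14; p=np.array([-r*np.cos(th)+.0405*np.sin(th), r*np.sin(th)+.0405*np.cos(th)])
    g.append((*T(*p),-3.65,1))
print(C,g[0],g[-1]); plan(g,start=[*C,-3.65])
E
```

```text
from [0.4615 0.1798 0.283 ] 45
[[0.0, 0.0, -3.2, 8.1], [0.0, 0.0, -3.2, 8.1], [0.0, 0.0, -3.2, 8.1], [0.0, 0.0, -3.2, 8.1], [0.0, 0.0, -3.2, 8.1], [0.0, 0.0, -3.2, 8.1], [-0.0, 3.8, -0.0, 0.0], [-0.0, 3.8, -0.0, 0.0], [-0.0, 3.9, 0.0, 0.0], [-0.1, 3.8, 0.0, 0.0], [0.0, 3.8, 0.0, 0.0], [0.0, 0.0, 2.8, 0.0], [0.0, 0.0, 2.9, 0.0], [0.0, 0.0, 2.8, 0.0]] end [0.6521 0.1668 0.39  ] -3.6
[0.65229817 0.16716569 0.39      ] (np.float64(0.6147112871916365), np.float64(0.1695633854959227), np.float64(0.38783861929834945), -3.65, 1) (np.float64(0.42775457005462514), np.float64(0.1814895104855174), np.float64(0.2905), -3.65, 1)
from [0.6523 0.1672 0.39  ] -3.65
[[-0.0, -3.8, 0.2, -0.0], [0.0, -1.3, -0.4, -0.0], [-0.0, -1.4, -0.2, -0.0], [-0.0, -1.3, -0.2, -0.0], [0.0, -1.4, 0.0, -0.0], [-0.0, -1.4, 0.2, -0.0], [-0.0, -1.4, 0.2, -0.0], [-0.0, -1.3, 0.4, -0.0], [-0.0, -1.3, 0.6, -0.0], [-0.0, -1.2, 0.6, -0.0], [-0.0, -1.2, 0.8, -0.0], [-0.0, -1.1, 0.8, -0.0], [-0.0, -1.0, 1.0, -0.0], [-0.0, -0.9, 1.0, -0.0], [-0.0, -0.8, 1.2, -0.0], [-0.0, -0.7, 1.2, -0.0], [-0.0, -0.6, 1.2, -0.0], [-0.0, -0.4, 1.3, -0.0]] end [0.4278 0.1815 0.291 ] -3.65Traceback (most recent call last):
  File "<stdin>", line 10, in <module>
TypeError: cannot set '__repr__' attribute of immutable type 'numpy.float64'
```

>>> jog_arm(
  targets=[
    [0, 0, -3.2, 0, 0],
    [0, 0, -3.2, 8.1, 0],
    [0, 0, -3.2, 8.1, 0],
    [0, 0, -3.2, 8.1, 0],
    [0, 0, -3.2, 8.1, 0],
    [0, 0, -3.2, 8.1, 0],
    [0, 0, 0, 8.1, 0],
    [0, 3.8, 0, 0, 0],
    [0, 3.8, 0, 0, 0],
    [0, 3.9, 0, 0, 0],
    [-0.1, 3.8, 0, 0, 0],
    [0, 3.8, 0, 0, 0],
    [0, 0, 0, 0, 0],
    [0, 0, 0, 0, 0],
  ],
)

```text
t: 27.25
position: [0.6521, 0.167, 0.4715]
tool_rot: [-0.001, 0.729, 0.684, -0.001]
contact_force: [-0.4, 0.4, -0.1]
width: -0.0002
grip_force: 0.0
```

>>> jog_arm(
  targets=[
    [0, 0, 2.8, 0, 0],
    [0, 0, 2.9, 0, 0],
    [0, 0, 2.8, 0, 0],
    [0, 0, 0, 0, 0],
    [0, 0, 0, 0, 0],
  ],
)

```text
t: 27.75
position: [0.6506, 0.1674, 0.3899]
tool_rot: [-0.0, 0.729, 0.685, 0.0]
contact_force: [-0.1, 0.7, 0.4]
width: 0.0004
grip_force: 0.0
```

Run:
```python
from h import *
c=snap('scene','s3.png'); s=readout.get_state(); print(s['position'],s['contact_force'])
im=c['pixels'][:,:,::-1]; cv2.imwrite('pics/s3b.png',cv2.resize(im[70:230,140:300],(640,600),interpolation=cv2.INTER_CUBIC))
```

```text
[0.65120094 0.16739422 0.39136351] [0.20942991 0.0694715  0.82082607]
```

View pics/s3b.png

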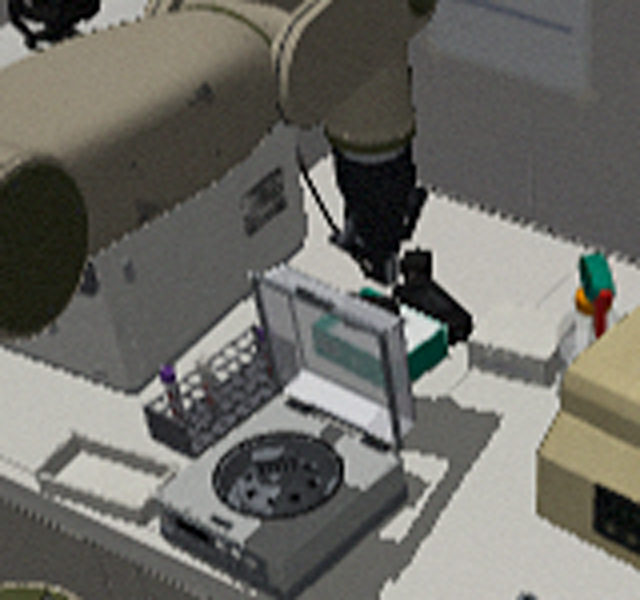

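The scene shows the rotor sitting low in the well, the lid open, and the closed fingers behind the lid near crop (385,265). Now I'll push the lid along its arc.

>>> jog_arm(
  targets=[
    [0, -2, 0.1, 0, 0],
    [0, -1.8, 0.1, 0, 0],
    [0, -1.3, -0.4, 0, 0],
    [0, -1.4, -0.2, 0, 0],
    [0, -1.3, -0.2, 0, 0],
    [0, -1.4, 0, 0, 0],
    [0, -1.4, 0.2, 0, 0],
    [0, -1.4, 0.2, 0, 0],
    [0, -1.3, 0.4, 0, 0],
  ],
)

```text
t: 28.7
position: [0.5188, 0.1757, 0.3909]
tool_rot: [0.002, 0.729, 0.684, 0.003]
contact_force: [-0.3, -0.9, 1.8]
width: 0.0003
grip_force: 0.8
```

>>> jog_arm(
  targets=[
    [0, -1.3, 0.6, 0, 0],
    [0, -1.2, 0.6, 0, 0],
    [0, -1.2, 0.8, 0, 0],
    [0, -1.1, 0.8, 0, 0],
    [0, -1.0, 1.0, 0, 0],
    [0, -0.9, 1.0, 0, 0],
    [0, -0.8, 1.2, 0, 0],
    [0, -0.7, 1.2, 0, 0],
  ],
)

```text
t: 29.5
position: [0.4373, 0.1811, 0.3175]
tool_rot: [0.001, 0.729, 0.685, 0.002]
contact_force: [-0.2, 0.6, 1.9]
width: 0.0002
grip_force: 0.5
```

>>> jog_arm(
  targets=[
    [0, -0.6, 0.8, 0, 0],
    [0, -0.4, 0.8, 0, 0],
    [0, 0, 0.5, 0, 0],
    [0, 0, 0.3, 0, 0],
    [0, 0, 0, 0, 0],
    [0, 0, 0, 0, 0],
  ],
)

```text
t: 30.1
position: [0.4272, 0.1813, 0.291]
tool_rot: [0.0, 0.729, 0.684, 0.0]
contact_force: [0.5, 0.2, -0.6]
width: -0.0002
grip_force: 0.0
```

>>> jog_arm(
  targets=[
    [0, 0, 0.2, 0, 0],
    [0, 0, 0, 0, 0],
    [0, 0, 0, 0, 0],
  ],
)

```text
t: 30.4
position: [0.4273, 0.1813, 0.2908]
tool_rot: [0.0, 0.729, 0.684, 0.0]
contact_force: [-7.2, -2.6, 15.8]
width: 0.0001
grip_force: 8.2
```

>>> jog_arm(
  targets=[
    [0, 0, 0.15, 0, 0],
    [0, 0, 0, 0, 0],
    [0, 0, 0, 0, 0],
  ],
)

```text
t: 30.7
position: [0.4274, 0.1814, 0.2906]
tool_rot: [0.0, 0.729, 0.684, 0.0]
contact_force: [-13.7, -5.1, 29.2]
width: -0.0
grip_force: 14.4
```

>>> jog_arm(
  targets=[
    [0, 0, -0.5, 0, 0],
    [0, 0, -3, 0, 0],
    [0, 0, -4, 0, 0],
    [0, 0, -4, 0, 0],
    [0, 0, -3, 0, 0],
    [0, 0, 0, 0, 0],
    [0, 0, 0, 0, 0],
  ],
)

```text
t: 31.4
position: [0.4272, 0.1813, 0.433]
tool_rot: [0.0, 0.729, 0.684, 0.001]
contact_force: [-0.9, -0.5, -0.4]
width: 0.0003
grip_force: 0.0
```

Run:
```python
from h import *
c=snap('scene','s4.png'); s=readout.get_state(); print(s['position'],s['contact_force'],s['t'])
im=c['pixels'][:,:,::-1]; cv2.imwrite('pics/s4b.png',cv2.resize(im[100:240,140:280],(560,560),interpolation=cv2.INTER_CUBIC))
```

```text
[0.42688959 0.18123811 0.43163575] [-1.20975428 -1.00444325 -0.22130276] 31.45
```

View pics/s4b.png

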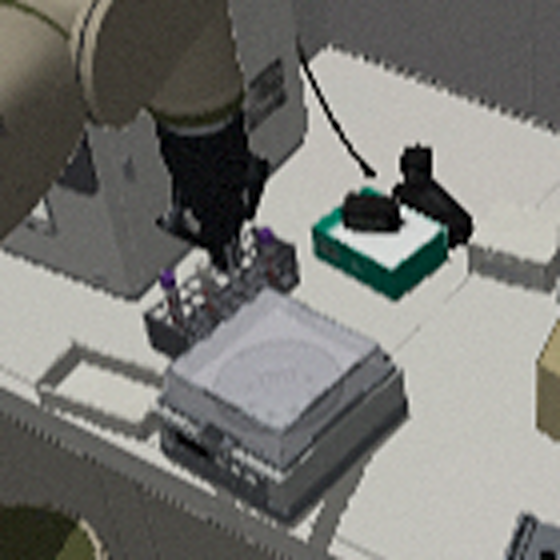

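The lid is shut flat over the rotor, the gripper hangs clear, and the rack and tray are where they were. Handing in.

```bash
python3 -c "
from cell import arm
print(arm.sign_off())"
```

```text
the job is handed in; nothing more can be done
None
```

I handed the job in at about 31 s: the round rotor is on the spindle at a firm stop I take to be fully home, and the lid closed to its expected shut height; the hand-in gave no verdict.

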